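Check the casting scale with the large weight

ROBOT

A 6-joint arm with a two-finger parallel gripper is mounted at the origin on the work surface. World frame = base frame: x ahead of the robot, y to its left, z up, the work surface at z = 0. Lengths are in m, angles in degrees, forces in N, time in s.
With the tool pointing down it reaches from about 0.35 to 0.875 m from the base axis. Payload 4.2 kg.
Tool frame: the origin (TCP) lies midway between the tips of the shut fingers; the grasp point (between the pads) lies 19 mm behind it (robot.grasp_offset is the distance from the TCP to the grasp point, in m); z points along the fingers, y is the line along which they close (so a half turn about z gives the same grasp; the last joint's range is limited). The gripper opens to 87 mm and grips with 3 to 60 N. Pads are 19 mm wide; open, the fingers measure 117 mm over their backs; the gripper's body (75 mm by 190 mm) begins 51 mm behind the grasp point.
Start: joints at [-58.579, 22.042, 0.453, 0, -68.411, -14.817], TCP at [0.179, -0.599, 0.223] pointing down, gripper open.
Joint ranges: [-179.83, 179.83], [-69.29, 118.12], [-61.27, 80.66], [-181.25, 117.63], [-171.15, -9.14], [-177.46, 177.46]. Speed limits (degrees/s): [159.86, 159.86, 180, 180, 180, 180].

INTERFACE

Orientations are given as [roll, pitch, yaw] about the fixed x, y, z axes, in that order (R = Rz(yaw) Ry(pitch) Rx(roll)).
In Python, from station import robot gives the robot as it stands. The module is installed in compiled form; this text tells all that it offers. Calls block until the motion is done:
- robot.move_ptp(position, orientation): joint-space move of the TCP to a pose.
- robot.movel(position, orientation=None, vel=0.15, contact_N=None): straight line of the TCP; orientation=None keeps the orientation; vel is the mean speed in m/s. With contact_N (N) it stops when the force on the tool has changed by that much, and returns True; else False.
- robot.movej(angles): joint-space move.
- robot.set_gripper(opening, f_grip=None): finger opening in m; f_grip is the grip in N (None keeps the last); returns when the fingers have stopped.
- robot.dwell(seconds).
- robot.ik(position, orientation): joint angles nearest the present ones, or None.
- robot.grab_frame(name): name is "scene" or "top"; returns (picture, depth): 384x512x3 uint8, blue, green, red; 384x512 float32, m along the optical axis (not along the pixel's ray), 0 where there is no reading.
- robot.camera_model(name): a dict with "mtx" (3x3 intrinsics, pixels), "k1" (the pictures are not rectified: a ray, as slopes to the right and down, at radius r is drawn at 1 + k1 r^2 times it, then the intrinsics apply), "extrinsics" (4x4, takes a point from world to camera coordinates). Camera axes: x right, y up, looking along -z (the intrinsics and any distortion apply to the point x, -y, -z); pixel columns grow to the right and rows downward; lengths in m; the calibration is good to about 2 mm. A picture is of the moment at which its call begins. camera_model takes no time and is no camera call.
A pose or a line that the arm cannot do raises robot.MotionError and nothing moves.
- robot.job_done(): hands the job in; it is judged then, once.
Trained networks look in the newest picture that a camera, given by its name, has taken for a name from the list of things; names that differ only in an ending like _2 or _b are one class to them, and where a whole thing is asked for, a point or a joint stands for the part that bears it (a point fixed in the world has none). Each returns a list of dicts, best first, with "score" (0 to 1); they miss things now and then, are a little off and sometimes report something else, mostly with a low value. They report only what shows in the picture. A call takes as long as a camera call.
- robot.silhouettes(camera, target): "mask" (384x512 bool, what is visible of it) and "bbox" ([centre column, centre row, width, height] in pixels, round what is visible of it).
Readings, each from a call of its own:
- robot.read_time_s(): time.
- robot.read_joints(): joint angles.
- robot.read_joint_vel(): joint speeds.
- robot.read_joint_efforts(): joint torques, N m.
- robot.read_tcp_pos(): TCP position.
- robot.read_ee_rot(): TCP orientation.
- robot.read_contact_force(): force on the tool from outside, world axes, zero at the start.
- robot.read_wrist_torque(): the same for the moment, N m.
- robot.read_gripper_width(): finger opening in m.
- robot.read_finger_force(): force on a finger pad.
Only numpy, scipy, OpenCV 4.12 (cv2) and the standard library are available. Lean on these libraries where they do the work, as an engineer would, in place of code of your own. Each camera call takes 0.05 s, during which the arm holds its last target. There are 200 camera calls.

TASK

Check the spring scale: lift the brass handle off its pan and lay it flat in the tray beside the other one, then with the pan empty press the scale's zeroing pedal right down to its stop and let it come back up. Then set the largest check weight gently, upright and centred on the pan, and let go of it. Do not drop the weight, and leave everything else where it stands.

Things in the scene. Friction and masses are not known exactly. Their poses are not given: they have to be found in the camera images.
- scale: Green spring scale, fixed to the table; housing 190 (x) by 200 (y) mm, top 82 mm above the table. Origin on the table under the pan's centre. Its -x side faces the robot and carries the pedal. A dial on a post stands at its corner x +85, y +90 mm: post 18 mm square, dial 70 mm across in y and z, 24 mm thick in x, top of dial 230 mm above the table.
- pan_top (a point): Centre of the top face of the scale's flat round aluminium pan (140 mm across, no rim, with a thin engraved ring 68 mm across at its centre); 120 mm above the table with nothing on it.
- pan (a joint): How far the sprung pan is pushed down, m: 0 empty, up to 0.022 at the bottom; about 1 mm per newton; it sinks straight down and bounces a little.
- pedal (a joint): Zeroing pedal, rad: 0 up (it springs back by itself), 0.30 fully down on its stop; about 7 N at the pad brings it down.
- pedal_pad (a point): Middle of the pedal's rubber tread, on its upper face; moves with the pedal. Pedal: dark plate 85 mm long, 75 mm wide, hinged at scale x -90 mm, 40 mm above the table, sloping up 0.2 rad away from the scale when up (free edge at scale x -173 mm). The pad sinks about 19 mm to the stop.
- tray: Open plywood tray, fixed, 190 (x) by 165 (y) mm outside, walls 8 mm thick and 30 mm high overall, floor 8 mm thick. Origin at the centre of its underside.
- handle: Cast brass pull handle that starts on the pan: flat back plate 120 (x) by 50 (y) mm, 9 mm thick, with an upright bow along x standing on it: round bar 14 mm thick, its straight top 36 mm long in the middle, centre line 54 mm above the underside (top 61 mm). Origin at the centre of its underside, z up. About 0.5 kg.
- twin: Another brass handle exactly like it, lying in the +y half of the tray; leave it.
- board: Dark wooden board, fixed, 200 (x) by 210 (y) by 16 mm, on which the check weights stand. Origin at the centre of its underside.
- weight_large: Knobbed cylindrical cast-iron check weight, dark grey, origin at the centre of its underside, z up. The largest of three: base 58 mm across and 50 mm high, then a neck 18 mm across, then a round knob 30 mm across from 64 to 86 mm (its top). About 0.88 kg.
- weight_medium: Knobbed cylindrical cast-iron check weight, dark grey, origin at the centre of its underside, z up. Medium: 48 mm across, 74 mm high overall, same shape; leave it.
- weight_small: Knobbed cylindrical cast-iron check weight, dark grey, origin at the centre of its underside, z up. Small: 40 mm across, 64 mm high overall, same shape; leave it.
- bottle: Amber bottle standing on the board, 46 mm across, 160 mm high; origin at its underside; leave it.
- can: Plain aluminium can standing on the board, 46 mm across, 140 mm high; origin at its underside; leave it.
- punch_tin: Steel tin of punches standing just in front (-x) of the tray, 68 mm across, 150 mm high; leave it.

How it is judged:
By the outcome, as a careful person would: the job done as asked, in the order asked, and still so for the second after the job is handed in, with the robot touching nothing.
It also fails if it takes over 72 s, if anything falls off the work surface, if the arm or the gripper's body presses on something with over 40 N, if the wrist force passes 120 N, or if a joint passes its speed limit or range.

## Working session

There is one attempt and no reset: what is moved stays moved. The work goes in short steps, each a Python script; the robot and the scene stay as the last script left them, time stands still between calls to the robot, and variables do not carry over. Pictures are saved under pics/ and viewed, at most 10 in all, crops included, and the job is handed in when it is done.

```bash
mkdir -p pics; cat > h.py <<'E'
import numpy as np, cv2
from station import robot
def cloud(cam, depth, mask):
    m=robot.camera_model(cam); K=np.array(m["mtx"]); E=np.linalg.inv(np.array(m["extrinsics"]))
    v,u=np.nonzero(mask&(depth>0)); d=depth[v,u].astype(float)
    n=cv2.undistortPoints(np.c_[u,v].astype(float)[:,None],K,np.array([m["k1"],0,0,0.]))[:,0]
    P=np.c_[n[:,0]*d,-n[:,1]*d,-d,np.ones(len(d))]
    return (P@E.T)[:,:3]
E
python3 - <<'E'
from h import *
for c in("scene","top"):
    im,d=robot.grab_frame(c); cv2.imwrite(f"pics/{c}0.png",im); np.save(f"{c}0.npy",d)
    print(c,np.round(np.linalg.inv(np.array(robot.camera_model(c)["extrinsics"])),2).tolist())
    for t in("scale","pan","pedal","tray","handle","board","weight_large","weight_medium","weight_small","bottle","can","punch_tin"):
        for s in robot.silhouettes(c,t)[:3]:
            P=cloud(c,d,s["mask"])
            if len(P)<5: continue
            zt=np.percentile(P[:,2],97); T=P[P[:,2]>zt-.008]
            print(t,round(s["score"],2),np.round(s["bbox"]),"lo",np.round(np.percentile(P,2,0),3),"hi",np.round(np.percentile(P,98,0),3),"topmean",np.round(T.mean(0),3))
E
```

```text
scene [[0.42, -0.74, 0.53, 1.06], [0.91, 0.35, -0.24, -0.25], [-0.01, 0.58, 0.82, 0.94], [0.0, 0.0, 0.0, 1.0]]
scale 0.96 [275. 226. 114.  93.] lo [ 0.444 -0.114  0.021] hi [0.704 0.116 0.226] topmean [0.664 0.094 0.225]
pan 0.78 [266. 214.  52.  43.] lo [ 0.533 -0.067  0.111] hi [0.663 0.057 0.118] topmean [ 0.601 -0.002  0.115]
pedal 0.7 [238. 191.  28.  26.] lo [ 0.386 -0.074  0.001] hi [ 0.489 -0.002  0.065] topmean [ 0.45 -0.04  0.06]
pedal 0.64 [158. 273.  20.  17.] lo [ 0.591 -0.343  0.018] hi [ 0.623 -0.313  0.082] topmean [ 0.605 -0.329  0.079]
tray 0.87 [348. 178.  76.  62.] lo [0.437 0.233 0.001] hi [0.626 0.399 0.031] topmean [0.537 0.313 0.029]
tray 0.27 [121. 276.  29.  41.] lo [ 0.574 -0.431  0.023] hi [ 0.613 -0.39   0.159] topmean [ 0.591 -0.413  0.157]
handle 0.63 [264. 213.  37.  30.] lo [ 0.586 -0.072  0.121] hi [0.631 0.03  0.176] topmean [ 0.605 -0.018  0.173]
board 0.56 [160. 265.  85.  79.] lo [ 0.453 -0.429  0.01 ] hi [ 0.654 -0.219  0.02 ] topmean [ 0.559 -0.329  0.017]
weight_large 0.95 [134. 241.  24.  25.] lo [ 0.472 -0.389  0.023] hi [ 0.512 -0.338  0.10
[... 2089 characters left out ...]
72. 192.  88.  88.] lo [ 0.445 -0.421  0.01 ] hi [ 0.64  -0.217  0.021] topmean [ 0.542 -0.32   0.016]
weight_large 0.59 [400. 216.  25.  24.] lo [ 0.455 -0.387  0.026] hi [ 0.506 -0.335  0.104] topmean [ 0.483 -0.363  0.101]
weight_medium 0.54 [355. 210.  24.  21.] lo [ 0.473 -0.296  0.017] hi [ 0.516 -0.24   0.093] topmean [ 0.496 -0.264  0.089]
weight_small 0.54 [381. 166.  16.  20.] lo [ 0.585 -0.343  0.018] hi [ 0.617 -0.31   0.083] topmean [ 0.603 -0.33   0.079]
bottle 0.67 [357. 156.  29.  28.] lo [ 0.601 -0.278  0.018] hi [ 0.642 -0.235  0.177] topmean [ 0.621 -0.257  0.175]
punch_tin 0.76 [132. 255.  40.  30.] lo [0.349 0.226 0.008] hi [0.41  0.286 0.149] topmean [0.383 0.262 0.147]
```

View pics/scene0.png

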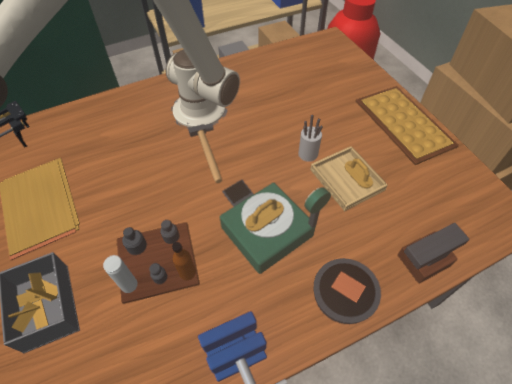

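View pics/top0.png

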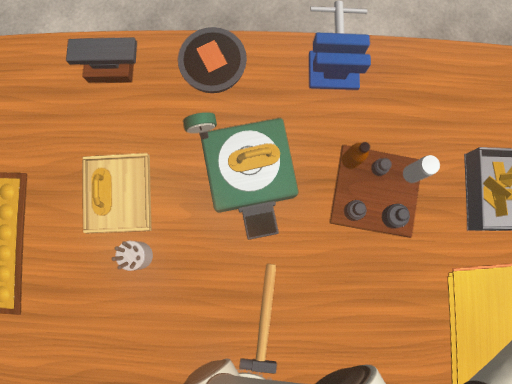

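The scene image shows the scale at about (265,222) with the handle on its pan, the tray at (348,178), the board at (158,262) and the large weight at (134,240). The top image shows the same layout: pan (250,160), pedal (260,222), tray (116,192) with the twin at (102,190), and the large weight at (398,215). Next I'll fit the poses precisely.

```bash
cat > fit.py <<'E'
from h import *
from scipy.optimize import least_squares
def circ(P,r=None):
    f=lambda p: np.hypot(P[:,0]-p[0],P[:,1]-p[1])-(r or p[2])
    return least_squares(f,[*P[:,:2].mean(0),r or .07],loss="soft_l1",f_scale=.002).x
def rect(P,lo,hi):
    Q=P[(P[:,2]>lo)&(P[:,2]<hi)][:,:2]
    return cv2.minAreaRect((Q*1000).astype(np.float32))
def axis(P,lo,hi):
    Q=P[(P[:,2]>lo)&(P[:,2]<hi)]; c=Q.mean(0); w,V=np.linalg.eigh(np.cov(Q[:,:2].T)); a=V[:,1]
    t=(Q[:,:2]-c[:2])@a; c2=c[:2]+a*(t.max()+t.min())/2
    return c2.round(4),round(np.degrees(np.arctan2(a[1],a[0]))%180,1),round(float(np.ptp(t)),3),len(Q)
E
python3 - <<'E'
from fit import *
for c in("scene","top"):
    robot.grab_frame(c); d=np.load(f"{c}0.npy"); print(c)
    A=cloud(c,d,np.ones_like(d,bool))
    def box(x0,x1,y0,y1): return A[(A[:,0]>x0)&(A[:,0]<x1)&(A[:,1]>y0)&(A[:,1]<y1)]
    S=box(.42,.72,-.13,.14)
    p=S[(S[:,2]>.109)&(S[:,2]<.119)&(np.hypot(S[:,0]-.6,S[:,1])<.09)]
    h=cv2.convexHull((p[:,:2]*1000).astype(np.float32))[:,0]/1000; print("pan",circ(h),np.median(p[:,2]))
    print("housing",rect(S,.077,.086))
    m=S[(S[:,0]<.515)]; print("pedal",rect(m,.042,.068)); 
    print("bow",axis(S[np.hypot(S[:,0]-.6,S[:,1])<.09],.165,.19),"all",axis(S[np.hypot(S[:,0]-.6,S[:,1])<.09],.12,.19))
    T=box(.42,.65,.2,.42); print("tray",rect(T,.022,.034)); print("twin bow",axis(T,.058,.09),"all",axis(T[T[:,1]>.3],.034,.09))
    W=box(.44,.53,-.4,-.33); k=W[W[:,2]>.082]; print("knob",circ(k[k[:,2]<.096],.015),k[k[:,2]>.098].mean(0), k[:,2].max())
    hh=[s for s in robot.silhouettes(c,"pedal") if s["score"]>.6][0]; P=cloud(c,d,hh["mask"]);P=P[(P[:,2]>.04)&(P[:,0]<.5)]
    q=np.linalg.lstsq(np.c_[P[:,:2],np.ones(len(P))],P[:,2],rcond=None)[0]; print("pedplane",q,P.mean(0))
E
```

```text
scene
pan [ 0.59675737 -0.00735751  0.06969039] 0.11465473587698272
housing ((596.9366455078125, -7.398345947265625), (190.11842346191406, 199.47418212890625), 11.949801445007324)
pedal ((457.24908447265625, -36.57354736328125), (63.01447296142578, 75.04314422607422), 11.859822273254395)
bow (array([0.6036, 0.0052]), np.float64(94.3), 0.11, 120) all (array([ 0.6065, -0.0116]), np.float64(101.1), 0.13, 710)
tray ((529.55126953125, 318.3092041015625), (191.5952911376953, 168.09730529785156), 3.8021373748779297)
twin bow (array([0.5339, 0.3554]), np.float64(4.3), 0.058, 64) all (array([0.5348, 0.3551]), np.float64(5.3), 0.076, 113)
knob [ 0.48192449 -0.3634219   0.015     ] [ 0.48469534 -0.36310615  0.10169908] 0.10502310647045487
pedplane [-0.22389538 -0.04470368  0.15840872] [ 0.4596635  -0.03694657  0.05714384]
top
pan [ 0.59935733 -0.00675106  0.06951398] 0.11369113756420934
housing ((599.0189208984375, -6.6656036376953125), (189.533935546875, 198.9447479248047), 11.973563194274902)
pedal ((463.14984130859375, -10.065910339355469), (79.0982437133789, 139.5336151123047), 11.572134971618652)
bow (array([ 0.6043, -0.018 ]), np.float64(104.4), 0.062, 175) all (array([ 0.6027, -0.0184]), np.float64(103.9), 0.119, 991)
tray ((529.8339233398438, 319.2536315917969), (190.7678680419922, 167.64181518554688), 3.7120134830474854)
twin bow (array([0.5333, 0.3569]), np.float64(3.7), 0.062, 158) all (array([0.5557, 0.356 ]), np.float64(0.2), 0.121, 226)
knob [ 0.48237926 -0.36445108  0.015     ] [ 0.4824413  -0.36288123  0.10161882] 0.10651670359082388
pedplane [-0.22735621 -0.04661512  0.15896296] [ 0.46382978 -0.03435307  0.05510975]
```

```bash
python3 - <<'E'
from h import *
robot.set_gripper(.05,30)
robot.move_ptp([.604,-.018,.26],[180,0,104]); print(robot.read_joints(),robot.read_time_s())
robot.movel([.604,-.018,.150],vel=.12)
print(robot.read_contact_force())
robot.set_gripper(0,35); print("w",robot.read_gripper_width(),robot.read_finger_force())
robot.movel([.604,-.018,.33],vel=.15)
print("w",robot.read_gripper_width(),robot.read_contact_force(),robot.read_wrist_torque(),robot.read_time_s())
for y in(3.75,-176.25): print(robot.ik([.536,.281,.15],[180,0,y]))
im,d=robot.grab_frame("scene"); cv2.imwrite("pics/s1.png",im[90:320,130:430].repeat(2,0).repeat(2,1))
E
```

```text
Traceback (most recent call last):
station.MotionError: the arm cannot take that pose within its joint ranges
```

```bash
python3 - <<'E'
from h import *
print(robot.read_ee_rot())
c=lambda p,y:(lambda q:None if q is None else np.round(q).tolist())(robot.ik(p,[180,0,y]))
for y in(104,-76):
    for z in(.15,.26,.33,.4): print(y,z,c([.604,-.018,z],y))
for y in(3.75,-176.25): print(y,[c([.536,.281,z],y) for z in (.043,.15,.3)])
for y in(12,-168): print(y,c([.45,-.04,.04],y),c([.45,-.04,.2],y))
for y in(115,-65): print(y,c([.482,-.3635,.072],y),c([.482,-.3635,.25],y))
for y in(12,-168,102,-78): print(y,c([.598,-.007,.17],y),c([.598,-.007,.3],y))
E
```

```text
[-1.79999039e+02  1.15994669e-03 -1.63397646e+02]
104 0.15 None
104 0.26 None
104 0.33 None
104 0.4 None
-76 0.15 [14.0, 23.0, -8.0, 0.0, -58.0, 0.0]
-76 0.26 [14.0, 19.0, 1.0, 0.0, -72.0, 0.0]
-76 0.33 [14.0, 17.0, 8.0, 0.0, -81.0, 0.0]
-76 0.4 [14.0, 17.0, 17.0, 0.0, -91.0, 0.0]
3.75 [[43.0, 30.0, -15.0, 0.0, -45.0, 51.0], [43.0, 23.0, -8.0, 0.0, -58.0, 51.0], [43.0, 18.0, 5.0, 0.0, -77.0, 51.0]]
-176.25 [[43.0, 30.0, -15.0, -0.0, -45.0, -129.0], [43.0, 23.0, -8.0, -0.0, -58.0, -129.0], [43.0, 18.0, 5.0, -0.0, -77.0, -129.0]]
12 [16.0, 19.0, -37.0, 0.0, -34.0, 86.0] [16.0, 6.0, -25.0, 0.0, -59.0, 86.0]
-168 [16.0, 19.0, -37.0, -0.0, -34.0, -94.0] [16.0, 6.0, -25.0, -0.0, -59.0, -94.0]
115 [-22.0, 28.0, -13.0, -0.0, -48.0, -133.0] [-22.0, 19.0, -0.0, -0.0, -71.0, -133.0]
-65 [-22.0, 28.0, -13.0, 0.0, -48.0, 47.0] [-22.0, 19.0, -0.0, 0.0, -71.0, 47.0]
12 [15.0, 22.0, -8.0, 0.0, -60.0, 87.0] [15.0, 17.0, 4.0, 0.0, -77.0, 87.0]
-168 [15.0, 22.0, -8.0, -0.0, -60.0, -93.0] [15.0, 17.0, 4.0, -0.0, -77.0, -93.0]
102 [15.0, 22.0, -8.0, 0.0, -60.0, 177.0] [15.0, 17.0, 4.0, 0.0, -77.0, 177.0]
-78 [15.0, 22.0, -8.0, 0.0, -60.0, -3.0] [15.0, 17.0, 4.0, 0.0, -77.0, -3.0]
```

```bash
python3 - <<'E'
from h import *
robot.move_ptp([.604,-.018,.29],[180,0,-76])
robot.movel([.604,-.018,.150],vel=.12)
print(robot.read_contact_force(),robot.read_tcp_pos())
robot.set_gripper(0,35); print("w",robot.read_gripper_width(),robot.read_finger_force())
robot.movel([.604,-.018,.33],vel=.15)
print("w",robot.read_gripper_width(),robot.read_contact_force(),robot.read_wrist_torque(),robot.read_time_s())
im,d=robot.grab_frame("scene"); cv2.imwrite("pics/s1.png",im[90:320,130:430].repeat(2,0).repeat(2,1))
E
```

```text
[ 0.47167298 -0.6595342  -0.00864401] [ 0.60459312 -0.01796301  0.15089107]
w 0.012648489282875952 34.998140931129456
w 0.013084833534885416 [ 0.19404845 -0.4022716  -6.32432075] [ 0.02545623  0.08140829 -0.00326217] 8.35
```

View pics/s1.png

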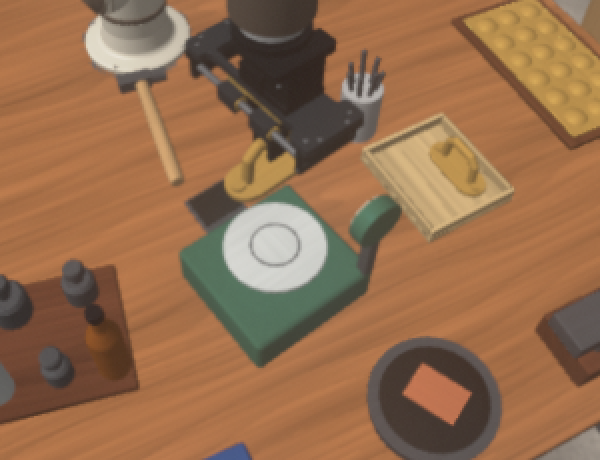

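The handle hangs level in the gripper at crop pixel (262,175), the pan at (275,247) is empty, and nothing else has moved. Next it goes into the tray.

```bash
python3 - <<'E'
from h import *
robot.move_ptp([.536,.281,.30],[180,0,3.75])
robot.movel([.536,.281,.058],vel=.15)
print(robot.movel([.536,.281,.036],vel=.025,contact_N=3),robot.read_tcp_pos(),robot.read_contact_force())
robot.set_gripper(.04); 
robot.movel([.536,.281,.22],vel=.15); print(robot.read_time_s())
robot.move_ptp([.43,.05,.25],[180,0,12])
im,d=robot.grab_frame("top"); cv2.imwrite("pics/t2.png",im[90:290,50:350].repeat(2,0).repeat(2,1))
from fit import *
A=cloud("top",d,np.ones_like(d,bool))
T=A[(A[:,0]>.44)&(A[:,0]<.62)&(A[:,1]>.24)&(A[:,1]<.32)]; print(axis(T,.058,.09))
T=A[(A[:,0]>.44)&(A[:,0]<.62)&(A[:,1]>.32)&(A[:,1]<.39)]; print("twin",axis(T,.058,.09)); print(robot.read_time_s())
E
```

```text
True [0.53597175 0.2816567  0.04391991] [-0.50803355  1.59125389  3.7729666 ]
14.0583
(array([0.5342, 0.2788]), np.float64(3.8), 0.065, 124)
twin (array([0.534 , 0.3572]), np.float64(3.7), 0.067, 160)
15.1083
```

View pics/t2.png

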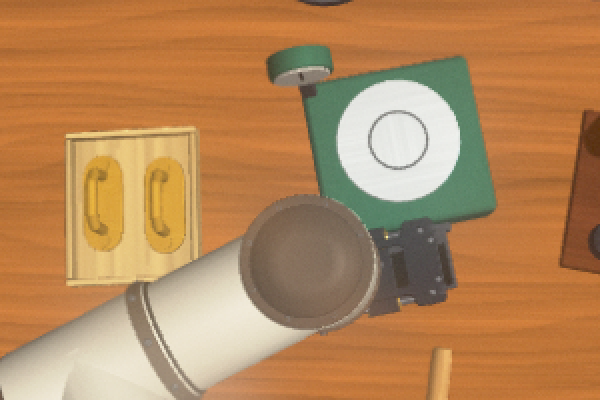

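The handle lies flat at crop (167,203), parallel to the twin at (103,203), and the pan is clear with its ring at (398,140). Next is the pedal.

```bash
python3 - <<'E'
from fit import *
im,d=robot.grab_frame("top")
A=cloud("top",d,np.ones_like(d,bool)); p=A[(A[:,2]>.112)&(A[:,2]<.126)&(np.hypot(A[:,0]-.6,A[:,1])<.09)]
h=cv2.convexHull((p[:,:2]*1000).astype(np.float32))[:,0]/1000; print("pan",circ(h),np.median(p[:,2]))
robot.set_gripper(0,20)
x,y=.4493,-.0386
robot.move_ptp([x,y,.12],[180,0,12])
robot.movel([x,y,.07],vel=.1)
print(robot.movel([x,y,.045],vel=.04,contact_N=25),robot.read_tcp_pos(),robot.read_contact_force())
print(robot.movel([x,y,.028],vel=.02,contact_N=15),robot.read_tcp_pos(),robot.read_contact_force())
robot.dwell(.3); print(robot.read_tcp_pos(),robot.read_contact_force())
E
```

```text
pan [ 0.59947366 -0.0069159   0.06973092] 0.11942461280993677
False [ 0.44729923 -0.03905556  0.04476657] [-5.51006735  1.26858641  9.70403018]
True [ 0.44709899 -0.03909178  0.04140467] [-3.35418491  1.22042473 11.81854369]
[ 0.44709552 -0.03910148  0.0414287 ] [-2.75043306  1.31458517 11.48872475]
```

```bash
python3 - <<'E'
from h import *
x,y=.4493,-.0386
print(robot.movel([x,y,.030],vel=.01,contact_N=18),robot.read_tcp_pos(),robot.read_contact_force())
robot.dwell(.3); print(robot.read_tcp_pos(),robot.read_contact_force())
im,d=robot.grab_frame("scene"); cv2.imwrite("pics/s3.png",im[130:270,170:350].repeat(4,0).repeat(4,1)); print(robot.read_time_s())
E
```

```text
True [ 0.44707515 -0.03910394  0.0414839 ] [-2.87763004  1.64606209 10.77489435]
[ 0.44709632 -0.03910882  0.04160145] [-2.86084343  1.80056098 10.72537419]
19.7
```

View pics/s3.png

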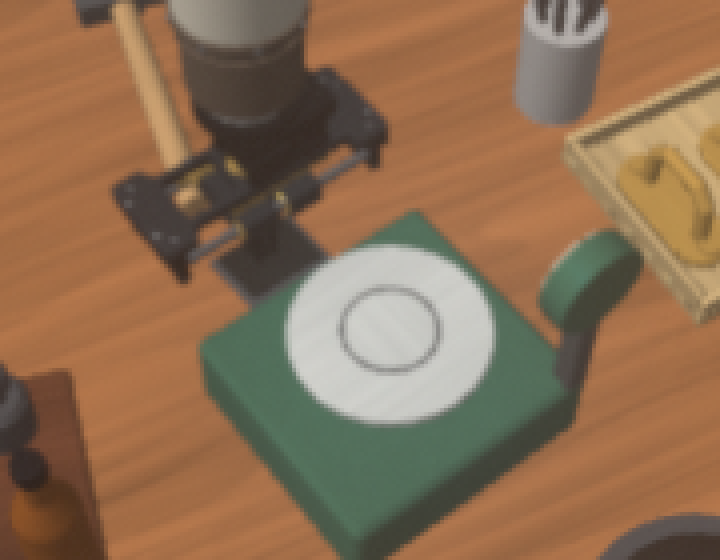

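The pedal is under the fingertips at about (270,262), and the pan is empty. I'll confirm that it's against the stop by checking stiffness in small steps.

```bash
python3 - <<'E'
from h import *
x,y=.4471,-.0391
for z in(.0405,.0395,.0385,.0375):
    robot.movel([x,y,z],vel=.02); f=robot.read_contact_force(); print(z,robot.read_tcp_pos()[2],f)
    if f[2]>30: break
robot.dwell(.3); print(robot.read_contact_force())
robot.movel([x,y,.12],vel=.06); robot.dwell(.2)
im,d=robot.grab_frame("top"); s=robot.silhouettes("top","pedal")[0]; P=cloud("top",d,s["mask"]);print(s["score"],np.percentile(P,98,0),robot.read_time_s())
E
```

```text
0.0405 0.041354513466953145 [-4.41386618  1.75280476 13.36655387]
0.0395 0.041110745861219475 [-6.32957746  2.57105294 21.57288916]
0.0385 0.04088329911447682 [-8.23820002  2.97391079 27.84342727]
0.0375 0.04069587998363168 [-9.99831644  2.3564065  35.76260506]
[-11.29053443   3.73569465  34.61363133]
0.35 [0.58757893 0.30228582 0.06865581] 22.825
```

The pedal was against a hard stop: force rose from 13 to 36 N with under 1 mm of travel. It has been released, so next is the weight.

```bash
python3 - <<'E'
from h import *
x,y=.4825,-.3633
robot.set_gripper(.06)
robot.movel([.447,-.039,.28],vel=.2)
robot.move_ptp([x,y,.26],[180,0,-65])
robot.movel([x,y,.073],vel=.13); f0=np.array(robot.read_contact_force())
robot.set_gripper(0,50); print("w",robot.read_gripper_width(),f0,robot.read_contact_force(),robot.read_tcp_pos())
robot.movel([x,y,.12],vel=.06); print(robot.read_contact_force(),robot.read_gripper_width())
robot.movel([x,y,.30],vel=.15); print(robot.read_contact_force())
robot.move_ptp([.5985,-.007,.27],[180,0,-78]); robot.movel([.5985,-.007,.20],vel=.1)
im,d=robot.grab_frame("scene"); cv2.imwrite("pics/s4.png",im[130:270,170:350].repeat(4,0).repeat(4,1))
print(robot.read_wrist_torque(),robot.read_time_s())
from fit import *
for s in robot.silhouettes("scene","weight_large")[:2]:
    P=cloud("scene",d,s["mask"]); B=P[(P[:,2]>.147)&(P[:,2]<.19)]; print(s["score"],len(B),P.min(0),P.max(0)); 
    if len(B)>20: print(circ(B,.029))
E
```

```text
w 0.028594191526075393 [ 0.45583151 -0.60856331  0.43629169] [ 1.86774763  2.55366182 -0.45152292] [ 0.48324306 -0.36315843  0.07319343]
[ 0.19656065  0.47951847 -9.26592352] 0.028404821237660912
[ 0.19481926 -0.76108008 -7.96090804]
[-0.05939034  0.08756343  0.01261817] 33.0333
0.72 193 [ 0.57908505 -0.03766741  0.11986269] [0.62697693 0.00743632 0.21592136]
[ 0.5958926  -0.00817812  0.029     ]
```

View pics/s4.png

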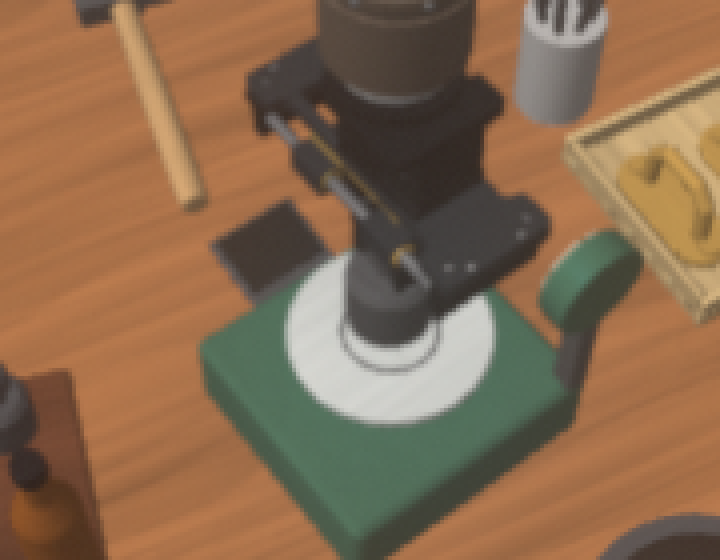

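The weight hangs upright over the ring at (388,330), the fits agree to about 1 mm, and the pedal at (270,250) is back up. Lowering it now.

```bash
python3 - <<'E'
from h import *
x,y=.5993,-.0062
robot.movel([x,y,.183],vel=.06); f=robot.read_contact_force(); print(f)
z=.181
robot.movel([x,y,.179],vel=.03)
while z>.163:
    z-=.0015; robot.movel([x,y,z],vel=.02); f=robot.read_contact_force()[2]; 
    if f>-.8: break
robot.dwell(.5); print(z,robot.read_contact_force(),robot.read_tcp_pos(),robot.read_wrist_torque())
im,d=robot.grab_frame("scene"); cv2.imwrite("pics/s5.png",im[130:270,170:350].repeat(4,0).repeat(4,1)); print(robot.read_time_s())
E
```

```text
[ 0.75816918 -0.85580616 -8.02889186]
0.16899999999999998 [0.76043776 0.6765595  0.47836982] [ 0.59961067 -0.00616313  0.16917442] [ 0.27160561 -0.0783683   0.01562815]
36.35
```

View pics/s5.png

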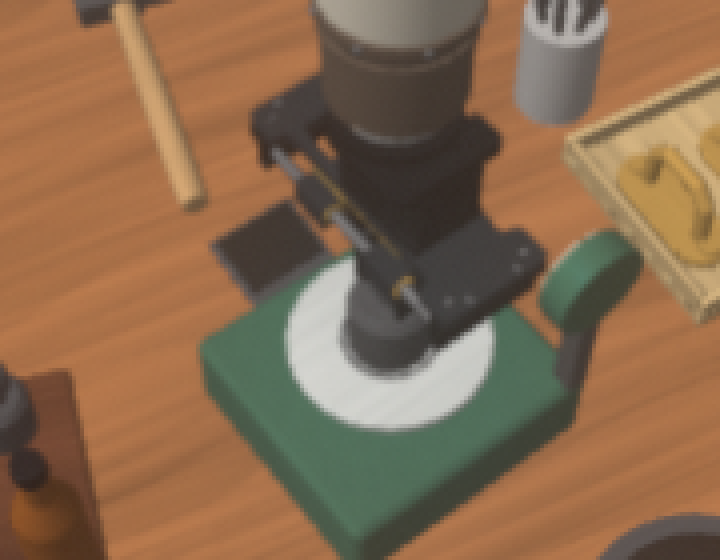

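The weight's base is on the pan at (388,350), carrying its full load, upright and inside the ring. Releasing.

```bash
python3 - <<'E'
from fit import *
robot.set_gripper(.06)
p=robot.read_tcp_pos(); robot.movel([p[0],p[1],.29],vel=.1)
robot.move_ptp([.42,-.18,.32],[180,0,-78]); robot.dwell(.5)
im,d=robot.grab_frame("top"); cv2.imwrite("pics/t6.png",im[90:290,150:450].repeat(2,0).repeat(2,1))
A=cloud("top",d,np.ones_like(d,bool)); S=A[np.hypot(A[:,0]-.599,A[:,1]+.007)<.09]
q=S[(S[:,2]>.105)&(S[:,2]<.116)]; h=cv2.convexHull((q[:,:2]*1000).astype(np.float32))[:,0]/1000; print("pan",circ(h),np.median(q[:,2]))
k=S[(S[:,2]>.192)&(S[:,2]<.21)]; print("knob top",k.mean(0),len(k)); b=S[(S[:,2]>.152)&(S[:,2]<.166)]; print("base",circ(cv2.convexHull((b[:,:2]*1000).astype(np.float32))[:,0]/1000,.029)); print(robot.read_time_s())
E
```

```text
pan [ 0.59926276 -0.00672027  0.0693943 ] 0.11090564711803053
knob top [ 0.59908965 -0.00730739  0.1964923 ] 145
base [ 0.59958855 -0.00712944  0.029     ]
40.075
```

View pics/t6.png

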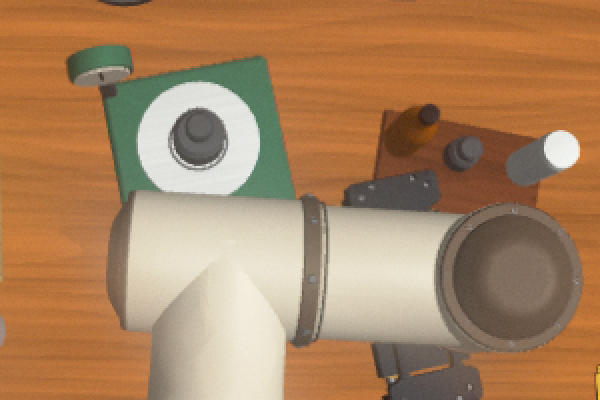

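The weight stands upright at crop (198,140), within 0.5 mm of the pan's centre. The bottle, can and small weight stand where they were, and the robot touches nothing.

```bash
python3 -c "
from station import robot
print(robot.job_done())"
```

```text
the job is handed in; nothing more can be done
None
```

Job handed in at about 40 s: the handle lies flat in the tray beside its twin, the pedal was pressed to its stop with the pan empty and sprang back, and the large weight stands upright within 0.5 mm of the pan's centre, released.

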